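Load the board tester and start it

ROBOT

A 7-joint arm with a two-finger parallel gripper is mounted at the origin on the work surface. World frame = base frame: x ahead of the robot, y to its left, z up, the work surface at z = 0. Lengths are in m, angles in degrees, forces in N, time in s.
With the tool pointing down it reaches from about 0.425 to 0.875 m from the base axis. Payload 4.7 kg.
Tool frame: the origin (TCP) lies at the very end of the fingers, on their centre line; the grasp point (between the pads) lies 19 mm behind it; z points along the fingers, y is the line along which they close (so a half turn about z gives the same grasp; the last joint's range is limited). The gripper opens to 87 mm and grips with 3 to 60 N. Pads are 19 mm wide; open, the fingers measure 117 mm over their backs; the gripper's body (75 mm by 190 mm) begins 51 mm behind the grasp point.
Start: joints at [-75.281, 18.392, -4.016, 83.108, 1.295, 78.541, -3.26], TCP at [0.156, 0.631, 0.223] pointing down, gripper open.
Joint ranges: [-163.93, 163.93], [-17.29, 119.83], [-79.2, 71.16], [3.27, 140.29], [-89.18, 269.18], [5.43, 117.66], [-154.24, 154.24]. Speed limits (degrees/s): [147.25, 147.25, 180, 180, 180, 180, 180].

INTERFACE

Orientations are given as [roll, pitch, yaw] about the fixed x, y, z axes, in that order (R = Rz(yaw) Ry(pitch) Rx(roll)).
In Python, from cell import get_obs, cams, ticket, finder gives the robot as it stands.
- The arm moves only by the shell command python3 -m creep 'ROWS' [FORCE]. ROWS is text: rows parted by semicolons, each of 5 numbers parted by spaces: the shift along the world's x, y, z in m, then the turn about the world's z in degrees, then the finger opening in m, from 0 to 0.087. A call has 1 to 8 rows; each row shifts and turns the commanded pose from where the row before left it; what a row does not reach is not made up. A row lasts 1/8 s, in which the tool goes at most 62.5 mm and 10.7 degrees, less where a joint would pass 70% of its speed; a pose out of reach is approached as far as the arm can. A call with a gripper value outside its range is refused whole. The fingers move at their own pace and stop on an object; FORCE is the grip in N (left out, the last holds). Time passes only in rows, so rows that do not move let the fingers close. It gives the time, the measured TCP pose, the force, the opening and the grip force at its end, in the units of the state.
- get_obs(): the state, without advancing time (a new reading comes with each control period).
- cams.read_camera(name): name is "scene" or "top" or "wrist"; returns the picture (420x560x3 uint8, red, green, blue); there is no depth.
- cams.calibration(name): a dict with "fx", "fy", "cx", "cy" (pixels), "k1" (the pictures are not rectified: a ray, as slopes to the right and down, at radius r is drawn at 1 + k1 r^2 times it, then the intrinsics apply), "extrinsics" (4x4, takes a point from world to camera coordinates). Camera axes: x right, y down, z forward; pixel columns grow to the right and rows downward; lengths in m; the calibration is good to about 2 mm. A picture is of the moment at which its call begins: read the wrist's pose just before it. calibration takes no time and is no camera call; for the wrist camera it gives the pose at the moment of the call.
- ticket.sign_off(): hands the job in; it is judged then, once.
Trained networks look in the newest picture that a camera, given by its name, has taken for a name from the list of things; names that differ only in an ending like _2 or _b are one class to them, and where a whole thing is asked for, a point or a joint stands for the part that bears it (a point fixed in the world has none). Each returns a list of dicts, best first, with "p" (0 to 1); they miss things now and then, are a little off and sometimes report something else, mostly with a low value. They report only what shows in the picture. A call takes as long as a camera call.
- finder.masks_of(name, camera): "mask" (420x560 bool, what is visible of it) and "xy" ([column, row] in pixels, amid what is visible of it).
- finder.tip_of(name, camera): "xy" ([column, row] in pixels: a listed point, or the origin of a listed thing).
The state is a dict: "time_s": time; "qpos": joint angles; "joint_velocities": joint speeds; "effort": joint torques, N m; "tool_pos": TCP position; "tool_rot": TCP orientation; "force": force on the tool from outside, world axes, zero at the start; "wrist_torque": the same for the moment, N m; "grip_width": finger opening in m; "grasp_force": force on a finger pad.
Only numpy, scipy, OpenCV 4.12 (cv2) and the standard library are available. Lean on these libraries where they do the work, as an engineer would, in place of code of your own. Each camera call takes 0.05 s, during which the arm holds its last target. There are 200 camera calls.

TASK

Slide every circuit board up out of the slotted rack and stand each in a slot of its own in the tester, fully home; also take the battery pack out of the cluttered parts bin and lay it flat in the tester's dock, leaving the other parts in the bin and the other things on the bench where they are. Only when all the boards and the battery are in, throw the tester's lever fully over to start it.

Things in the scene. Friction and masses are not known exactly. Their poses are not given: they have to be found in the camera images.
- rack: slotted storage rack, black plastic, fixed, 130 (x) x 170 (y) x 62 mm high. Origin: centre of its underside, z up. Its 4 upright slots run along its x at y = -67.5, -22.5, 22.5, 67.5 mm; the slot floor is 12 mm above the origin. Each slot is a 6 mm wide channel between guide ribs at its two ends (|x| 37 to 49 mm), ribs 42 mm high, their flared mouths reaching 50 mm above the slot floor.
- tester: tester: grey plate 220 (x, from -155 to +65) x 170 (y) x 20 mm high, fixed. Origin: on the underside, below the centre of its four white slots, which are like the rack's at y = -67.5, -22.5, 22.5, 67.5 mm; slot floor 20 mm above the origin, end stops at x = -54 and +54 mm. The battery dock and the lever stand on the plate in front (-x) of the slots.
- dock (a point): tester: centre of the floor of the battery dock, an open pocket 34 (x) x 68 (y) mm inside, in aluminium walls 12 mm high and 4 mm thick; axes as the tester's
- lever (a joint): angle (rad) of the tester's lever: 0 leaning to the tester's -x (off), 1.0 fully over to +x (on); starts near 0 and stays where it is left. Hinge along the tester's y, 42 mm above the tester's underside, 115 mm in front (-x) of the slots' centre, at y = +55 mm
- lever_tip (a point): centre of the 26 mm black ball at the end of the lever, 70 mm from its hinge
- board0: circuit board (there are 2 to 4; absent ones give None): green, 100 (x) x 3.5 (y) x 80 mm (z) high, dark chips on its -y face, with an aluminium stiffener 70 x 9 x 14 mm along its top edge (z 66 to 80 mm). Origin: centre of its bottom edge, z up the board, y through its thickness. 90 g. Starts upright in a rack slot.
- board1: circuit board (there are 2 to 4; absent ones give None): green, 100 (x) x 3.5 (y) x 80 mm (z) high, dark chips on its -y face, with an aluminium stiffener 70 x 9 x 14 mm along its top edge (z 66 to 80 mm). Origin: centre of its bottom edge, z up the board, y through its thickness. 90 g. Starts upright in a rack slot.
- board2: circuit board (there are 2 to 4; absent ones give None): green, 100 (x) x 3.5 (y) x 80 mm (z) high, dark chips on its -y face, with an aluminium stiffener 70 x 9 x 14 mm along its top edge (z 66 to 80 mm). Origin: centre of its bottom edge, z up the board, y through its thickness. 90 g. Starts upright in a rack slot.
- board3: circuit board (there are 2 to 4; absent ones give None): green, 100 (x) x 3.5 (y) x 80 mm (z) high, dark chips on its -y face, with an aluminium stiffener 70 x 9 x 14 mm along its top edge (z 66 to 80 mm). Origin: centre of its bottom edge, z up the board, y through its thickness. 90 g. Starts upright in a rack slot.
- bin: blue open parts bin, fixed, outside 200 (x) x 240 (y) x 55 mm high, walls and floor 5 mm; origin: centre of its underside
- bin_in (a point): centre of the bin's inner floor
- battery: battery pack: a plain grey brick 62 (x) x 28 (y) x 26 mm (z) with dark end bands, the longest and bulkiest thing in the bin. Origin: its centre. 110 g.
- pouch0: flat silver pouch cell in the bin, 52 x 38 x 8 mm; origin: centre of underside
- pouch1: another flat pouch cell in the bin, the same size
- pouch2: another flat pouch cell in the bin, the same size
- knob: white mushroom-shaped cap in the bin, diameter 46, 24 mm high; origin: centre of underside
- coil: small transformer in the bin, 28 x 28 x 22 mm; origin: centre of underside
- sleeve: aluminium sleeve in the bin, diameter 36, bore 24, 18 mm high; origin: centre of underside
- tape: roll of clear tape on the bench, diameter 80, 24 mm high, bystander
- bottle: white bottle on the bench, diameter 56, 130 mm high, bystander
- driver: screwdriver lying on the bench, 170 mm, bystander; origin near its middle
- jar: small glass jar on the bench, diameter 52, 60 mm high, bystander

How it is judged (in metres and radians):
On the way, in this order (a step that is already met when the one before it is completed fails the run):
1. all boards stand fully home in the tester's slots and the battery lies in the dock, the lever still off (x of board0 in the frame of tester between -0.008 and 0.008 m and y of board0 in the frame of tester between -0.075 and 0.075 m and z of board0 in the frame of tester between 0.015 and 0.025 m and angle between each of board0, board1, board2, board3's own z axis and vertical below 0.14 rad and angle between the x axis of each of board0, board1, board2, board3 and the x axis of tester, either way round below 0.1 rad and x of board1 in the frame of tester between -0.008 and 0.008 m and y of board1 in the frame of tester between -0.075 and 0.075 m and z of board1 in the frame of tester between 0.015 and 0.025 m and x of board2 in the frame of tester between -0.008 and 0.008 m and y of board2 in the frame of tester between -0.075 and 0.075 m and z of board2 in the frame of tester between 0.015 and 0.025 m and x of board3 in the frame of tester between -0.008 and 0.008 m and y of board3 in the frame of tester between -0.075 and 0.075 m and z of board3 in the frame of tester between 0.015 and 0.025 m and x of battery in the frame of dock between -0.007 and 0.007 m and y of battery in the frame of dock between -0.007 and 0.007 m and z of battery in the frame of dock between 0.01 and 0.018 m and angle between the x axis of battery and the y axis of tester, either way round below 0.15 rad and value of joint lever below 0.5 rad), for 0.2 s.
2. the lever is thrown over (value of joint lever above 0.85 rad), for 0.2 s.
At the end, for the whole second after the job is handed in: Boards upright (0.14 rad) in tester slots, foot within 5 mm of the floor, 8 mm of centre lengthwise, in line to 0.10 rad. Battery along the dock (0.15 rad), within 7 mm of its middle, centre 10-18 mm above its floor. Lever past 0.85. Other parts still in the bin. All released, at rest (x of board0 in the frame of tester between -0.008 and 0.008 m and y of board0 in the frame of tester between -0.075 and 0.075 m and z of board0 in the frame of tester between 0.015 and 0.025 m and angle between each of board0, board1, board2, board3's own z axis and vertical below 0.14 rad and angle between the x axis of each of board0, board1, board2, board3 and the x axis of tester, either way round below 0.1 rad and x of board1 in the frame of tester between -0.008 and 0.008 m and y of board1 in the frame of tester between -0.075 and 0.075 m and z of board1 in the frame of tester between 0.015 and 0.025 m and x of board2 in the frame of tester between -0.008 and 0.008 m and y of board2 in the frame of tester between -0.075 and 0.075 m and z of board2 in the frame of tester between 0.015 and 0.025 m and x of board3 in the frame of tester between -0.008 and 0.008 m and y of board3 in the frame of tester between -0.075 and 0.075 m and z of board3 in the frame of tester between 0.015 and 0.025 m and x of battery in the frame of dock between -0.007 and 0.007 m and y of battery in the frame of dock between -0.007 and 0.007 m and z of battery in the frame of dock between 0.01 and 0.018 m and angle between the x axis of battery and the y axis of tester, either way round below 0.15 rad and value of joint lever above 0.85 rad and x of pouch0 in the frame of bin_in between -0.1 and 0.1 m and y of pouch0 in the frame of bin_in between -0.12 and 0.12 m and z of pouch0 in the frame of bin_in between -0.01 and 0.05 m and x of pouch1 in the frame of bin_in between -0.1 and 0.1 m and y of pouch1 in the frame of bin_in between -0.12 and 0.12 m and z of pouch1 in the frame of bin_in between -0.01 and 0.05 m and x of pouch2 in the frame of bin_in between -0.1 and 0.1 m and y of pouch2 in the frame of bin_in between -0.12 and 0.12 m and z of pouch2 in the frame of bin_in between -0.01 and 0.05 m and x of knob in the frame of bin_in between -0.1 and 0.1 m and y of knob in the frame of bin_in between -0.12 and 0.12 m and z of knob in the frame of bin_in between -0.01 and 0.05 m and x of coil in the frame of bin_in between -0.1 and 0.1 m and y of coil in the frame of bin_in between -0.12 and 0.12 m and z of coil in the frame of bin_in between -0.01 and 0.05 m and x of sleeve in the frame of bin_in between -0.1 and 0.1 m and y of sleeve in the frame of bin_in between -0.12 and 0.12 m and z of sleeve in the frame of bin_in between -0.01 and 0.05 m and linear speed of each of board0, board1, board2, board3, battery below 0.02 m/s); the robot touches nothing.
It fails at once if a bystander on the bench is pushed more than 40 mm away (distance of any of tape, bottle, driver, jar from where it was at the start of the episode above 0.04 m).
Of board0, board1, board2, board3 only 2 to 4 are there at a start; the rules pass over those that are not, and their reading is None.
At some moment in a run one of battery may be knocked a few centimetres aside while the robot is not near it.
Once in a run the grip may slacken for a moment while it holds something.
It also fails if it takes over 210 s, if anything falls off the work surface, if the arm or the gripper's body presses on something with over 40 N, if the wrist force passes 120 N, or if a joint passes its speed limit or range.

## Working session

There is one attempt and no reset: what is moved stays moved. The work goes in short steps, Python scripts to look and compute and a shell command to move; the robot and the scene stay as the last step left them, time stands still between calls to the robot, and variables do not carry over. Pictures are saved under pics/ and viewed, at most 14 in all, crops included, and the job is handed in when it is done.

```bash
mkdir -p pics; ls
cat > h.py <<'E'
import numpy as np, cv2
from cell import get_obs, cams, ticket, finder
def cal(n):
    c=cams.calibration(n); return c
def snap(n,f=None):
    c=cal(n); im=cams.read_camera(n)
    if f: cv2.imwrite('pics/'+f,im[:,:,::-1])
    return im,c
def ray(c,xy):
    u=(xy[0]-c['cx'])/c['fx']; v=(xy[1]-c['cy'])/c['fy']
    rd=np.hypot(u,v); r=rd
    for _ in range(20): r=rd/(1+c['k1']*r*r)
    s=r/rd if rd>0 else 1
    E=np.array(c['extrinsics']); R=E[:3,:3]; o=-R.T@E[:3,3]
    return o,R.T@np.array([u*s,v*s,1])
def at_z(c,xy,z):
    o,d=ray(c,xy); return o+d*(z-o[2])/d[2]
def proj(c,P):
    E=np.array(c['extrinsics']); p=E[:3,:3]@np.array(P)+E[:3,3]
    u,v=p[:2]/p[2]; k=1+c['k1']*(u*u+v*v)
    return np.array([c['fx']*u*k+c['cx'],c['fy']*v*k+c['cy']])
def tri(obs):
    A=np.zeros((3,3));b=np.zeros(3)
    for c,xy in obs:
        o,d=ray(c,xy); d=d/np.linalg.norm(d); M=np.eye(3)-np.outer(d,d); A+=M;b+=M@o
    return np.linalg.solve(A,b)
E
python3 - <<'E'
from h import *
np.set_printoptions(precision=4,suppress=True)
print(get_obs())
C={}
for n in ['scene','top']:
    im,c=snap(n,n+'0.png'); C[n]=c
    E=np.array(c['extrinsics']);print(n,-E[:3,:3].T@E[:3,3],c['fx'],c['k1'])
    for t in ['rack','tester','dock','lever_tip','board0','bin','bin_in','battery','tape','bottle','driver','jar']:
        print(t,[(np.round(x['xy'],1).tolist(),round(x['p'],2)) for x in finder.tip_of(t,n)][:5])
E
```

```text
pics
{'time_s': 0.0, 'qpos': array([-75.2793,  18.44  ,  -4.0142,  83.1744,   1.2937,  78.5408,
        -3.2601]), 'joint_velocities': array([-0.0715, -0.0147,  0.0746, -0.0279, -0.0453, -0.0919, -0.0129]), 'effort': array([ -0.001 , -49.1284,  -0.4044, -31.253 ,  -0.0638,   0.0439,
         0.0002]), 'tool_pos': array([0.1562, 0.6304, 0.2215]), 'tool_rot': array([-179.8899,    0.0049,  166.0874]), 'force': array([ 0.062 ,  0.3887, -0.9378]), 'wrist_torque': array([ 0.0712,  0.0292, -0.0067]), 'grasp_force': 0.0, 'grip_width': 0.08695732087123904}
scene [ 1.1761 -0.1721  0.9905] 400.85545102956837 -0.08436762563880765
rack []
tester [([276.5, 248.3], 0.97), ([166.1, 245.5], 0.43), ([186.0, 236.2], 0.31)]
dock [([250.3, 214.3], 0.88)]
lever_tip [([334.1, 208.4], 0.51), ([165.2, 241.9], 0.32), ([214.0, 314.5], 0.21)]
board0 [([142.1, 250.6], 0.78), ([172.2, 239.0], 0.63), ([186.7, 237.7], 0.62)]
bin [([358.6, 205.2], 0.63), ([173.2, 243.1], 0.2)]
bin_in [([362.6, 202.3], 0.92)]
battery [([363.9, 203.8], 0.48)]
tape [([345.6, 281.0], 0.8)]
bottle [([213.1, 317.1], 0.8), ([174.0, 239.2], 0.4)]
driver [([283.9, 298.8], 0.86)]
jar [([387.1, 197.8], 0.72), ([289.0, 175.5], 0.6)]
top [0.4108 0.0153 1.2888] 539.4602086209093 -0.002208575225444179
rack [([397.9, 247.9], 0.69)]
tester [([275.3, 209.7], 0.62)]
dock [([113.2, 270.3], 0.26)]
lever_tip [([292.9, 259.3], 0.7), ([247.7, 266.2], 0.49)]
board0 [([371.5, 249.9], 0.93), ([391.1, 247.8], 0.92), ([430.2, 243.9], 0.79)]
bin [([145.2, 247.3], 0.64), ([107.9, 243.6], 0.64), ([177.0, 267.6], 0.51), ([371.0, 253.8], 0.4)]
bin_in [([143.9, 243.1], 0.63), ([291.4, 260.0], 0.59), ([109.9, 221.5], 0.29), ([181.3, 242.3], 0.24)]
battery [([144.2, 238.9], 0.57)]
tape [([207.4, 150.3], 0.67)]
bottle []
driver [([280.8, 143.7], 0.82), ([274.3, 212.2], 0.26)]
jar [([224.4, 312.7], 0.62), ([110.6, 222.5], 0.5)]
```

View pics/top0.png

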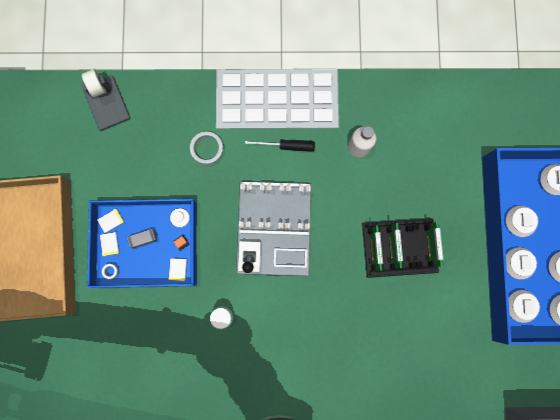

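View pics/scene0.png

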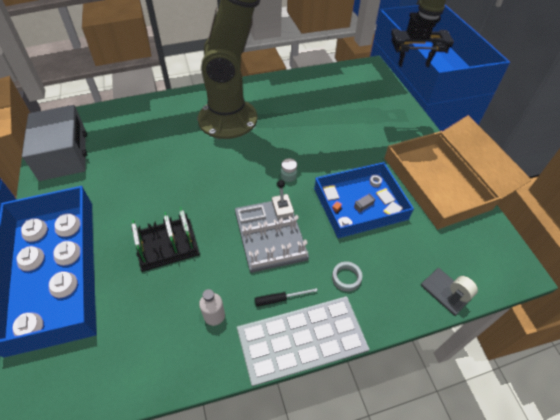

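The top view shows the tester at (275,228), the rack at (400,247) with 3 boards at columns 378, 398 and 437, and the bin at (143,243) with the battery near (143,238). The scene view agrees.

Run:
```python
from h import *
np.set_printoptions(precision=3,suppress=True)
im,c=snap('top')
for n,p,z in [('testerNW',(240,181),.02),('testerNE',(311,183),.02),('testerSW',(238,274),.02),('testerSE',(309,276),.02),('binNW',(90,199),.055),('binNE',(195,201),.055),('binSE',(193,287),.055),('rackNW',(364,222),.062),('rackSE',(438,273),.062),('bat',(143,238),.03),('tape',(207,149),.02),('jar',(221,318),.06),('bottle',(367,132),.13),('tip',(248,267),.1),('dock',(291,257),.03)]:
    print(n,at_z(c,p,z))
for n in ['battery','rack','tester','bin']:
    m=finder.masks_of(n,'top')
    for x in m[:2]:
        k=x['mask'].astype(np.uint8); print(n,x['p'],k.sum(),cv2.minAreaRect(cv2.findNonZero(k)))
im,c=snap('wrist','w0.png'); E=np.array(c['extrinsics']); print(E, -E[:3,:3].T@E[:3,3],c['fx'],c['k1'],get_obs()['tool_pos'])
```

```text
testerNW [0.659 0.09  0.02 ]
testerNE [ 0.653 -0.08   0.02 ]
testerSW [0.438 0.094 0.02 ]
testerSE [ 0.432 -0.072  0.02 ]
binNW [0.612 0.434 0.055]
binNE [0.606 0.192 0.055]
binSE [0.409 0.194 0.055]
rackNW [ 0.553 -0.197  0.062]
rackSE [ 0.436 -0.362  0.062]
bat [0.523 0.316 0.03 ]
tape [0.738 0.169 0.02 ]
jar [0.339 0.13  0.06 ]
bottle [ 0.746 -0.197  0.13 ]
tip [0.451 0.067 0.1  ]
dock [ 0.476 -0.03   0.03 ]
rack 0.79 2803 ((399.8189697265625, 247.37457275390625), (54.732059478759766, 73.34302520751953), 86.05481719970703)
rack 0.44 391 ((280.0, 145.0), (10.0, 68.0), 90.0)
tester 0.68 515 ((206.0, 148.5), (33.0, 32.0), 90.0)
tester 0.66 6669 ((273.3284912109375, 228.31704711914062), (72.18824768066406, 94.43473815917969), 1.847610354423523)
bin 0.75 7229 ((141.0, 243.0), (88.0, 110.0), 90.0)
[[ 0.24   0.971 -0.    -0.651]
 [ 0.936 -0.232  0.266 -0.032]
 [ 0.258 -0.064 -0.964  0.39 ]
 [ 0.     0.     0.     1.   ]] [0.085 0.65  0.385] 362.56787466910606 -0.09310098339736582 [0.156 0.631 0.223]
```

```bash
python3 -m creep '0.044 -0.04 0 -7 0.087;0.045 -0.04 0 -7 0.087;0.045 -0.04 0 -7 0.087;0.045 -0.04 0 -7 0.087;0.045 -0.04 0 -7 0.087;0.045 -0.04 0 -7 0.087;0.045 -0.04 0 -7 0.087;0.045 -0.035 0 -7 0.087' 40; python3 -m creep '0 0 0 0 0.06;0 0 0 0 0.06'
python3 - <<'E'
from h import *
np.set_printoptions(precision=3,suppress=True)
im,c=snap('wrist','w1.png')
for x in finder.masks_of('battery','wrist')[:3]:
    k=x['mask'].astype(np.uint8); print(x['p'],k.sum(),cv2.minAreaRect(cv2.findNonZero(k)))
    # ground-plane rect at z=.031
    P=np.array([at_z(c,p,.031)[:2] for p in cv2.findNonZero(k)[:,0].astype(float)],np.float32)*1000
    r=cv2.minAreaRect(P); print(r)
print(get_obs()['tool_pos'],get_obs()['tool_rot'])
E
```

```text
time_s: 2.6
tool_pos: [0.5167, 0.3143, 0.223]
tool_rot: [179.9, -0.0, 109.8]
force: [-0.1, 0.8, 0.0]
grip_width: 0.0871
grasp_force: 0.0
time_s: 2.85
tool_pos: [0.5148, 0.3165, 0.2224]
tool_rot: [-180.0, -0.0, 110.1]
force: [-0.3, 0.7, 0.6]
grip_width: 0.0745
grasp_force: 0.0
0.95 1805 ((291.0912780761719, 181.3423309326172), (29.271718978881836, 64.43037414550781), 3.5035319328308105)
((523.0216674804688, 322.2806396484375), (28.89898681640625, 65.03936004638672), 17.670522689819336)
[0.514 0.318 0.222] [-179.974   -0.05   110.282]
```

View pics/w1.png

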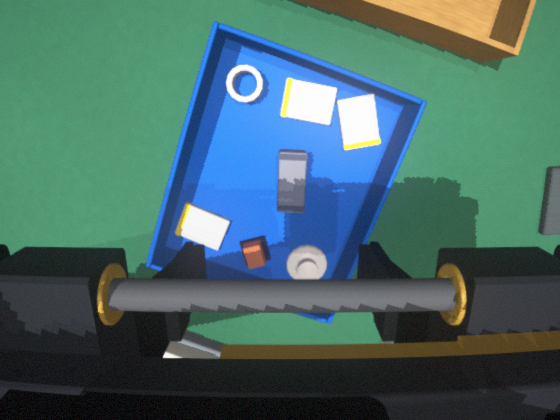

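The wrist view shows the battery at (291,181), free of clutter, with its long axis about 107° in the world.

```bash
python3 -m creep '0.009 0.003 -0.05 -2.5 0.06;0 0 -0.05 0 0.06;0 0 -0.05 0 0.06;0 0 -0.035 0 0.06;0 0 -0.019 0 0.06;0 0 0 0 0.06' 40; python3 -m creep '0 0 0 0 0;0 0 0 0 0;0 0 0 0 0;0 0 0 0 0;0 0 0 0 0'
```

```text
time_s: 3.7
tool_pos: [0.523, 0.3195, 0.0177]
tool_rot: [-179.9, 0.0, 107.7]
force: [1.0, -0.2, -0.0]
grip_width: 0.0601
grasp_force: 0.0
time_s: 4.32
tool_pos: [0.5246, 0.3191, 0.0191]
tool_rot: [180.0, -0.0, 107.6]
force: [-0.4, -0.9, 2.9]
grip_width: 0.0275
grasp_force: 40.0
```

```bash
python3 -m creep '0 0 0.05 0 0;0 0 0.06 0 0;0 0 0.06 0 0;-0.009 -0.055 0.02 -4 0;-0.009 -0.055 0.01 -5 0;-0.009 -0.055 0 -5 0;-0.009 -0.055 0 -5 0;-0.009 -0.05 0 0 0'; python3 -m creep '0 0 0 0 0;0 0 0 0 0'
python3 - <<'E'
from h import *
np.set_printoptions(precision=4,suppress=True)
im,c=snap('wrist','w2.png')
for t in ['dock','tester','lever_tip']:
    print(t,[(np.round(x['xy'],1).tolist(),round(x['p'],2)) for x in finder.tip_of(t,'wrist')][:3])
for t in ['dock','battery']:
  for x in finder.masks_of(t,'wrist')[:2]:
    k=x['mask'].astype(np.uint8); print(t,x['p'],k.sum(),x['xy'],cv2.boundingRect(k))
print(get_obs()['tool_pos'],get_obs()['tool_rot'],get_obs()['grip_width'],get_obs()['grasp_force'])
E
```

```text
time_s: 5.32
tool_pos: [0.4786, 0.0467, 0.2184]
tool_rot: [180.0, -0.0, 88.5]
force: [0.7, 0.5, -0.5]
grip_width: 0.0278
grasp_force: 40.0
time_s: 5.58
tool_pos: [0.4791, 0.0494, 0.2185]
tool_rot: [-180.0, -0.0, 88.6]
force: [0.3, 1.1, -1.1]
grip_width: 0.0277
grasp_force: 40.0
dock [([245.6, 179.9], 0.62), ([522.0, 218.6], 0.53)]
tester [([382.7, 214.3], 0.6)]
lever_tip [([245.5, 178.3], 0.65)]
dock 0.66 21841 [360.3, 182.4] (230, 132, 238, 142)
battery 0.63 6213 [279.8, 243.8] (249, 193, 66, 135)
[0.4793 0.0498 0.2184] [-179.9855    0.0317   88.6851] 0.027519215994347056 39.99801814556122
```

View pics/w2.png

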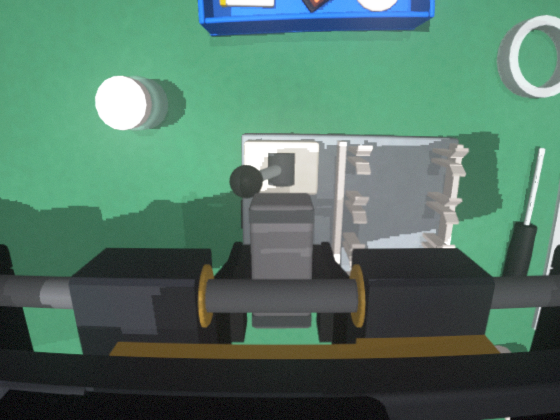

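The battery is held and lever ball sits at (245,179). The gripper hides the dock, so I'll move past it in −y and look back.

```bash
python3 -m creep '0 -0.05 0 0 0;0.01 -0.05 0 0 0;0.01 -0.05 0 0 0;0.01 -0.05 0 0 0;0 0 0 0 0;0 0 0 0 0'
python3 - <<'E'
from h import *
np.set_printoptions(precision=4,suppress=True)
im,c=snap('wrist','w3.png')
import pickle; pickle.dump(c,open('c3.pkl','wb'))
for t in ['dock','tester','lever_tip']:
    print(t,[(np.round(x['xy'],1).tolist(),round(x['p'],2)) for x in finder.tip_of(t,'wrist')][:3])
print(get_obs()['tool_pos'],get_obs()['tool_rot'],get_obs()['grip_width'],get_obs()['grasp_force'])
E
```

```text
time_s: 6.62
tool_pos: [0.5094, -0.15, 0.2183]
tool_rot: [-180.0, -0.0, 88.6]
force: [1.4, 0.7, -0.9]
grip_width: 0.0276
grasp_force: 40.0
dock [([242.2, 54.4], 0.94)]
tester [([357.1, 18.5], 0.61)]
lever_tip []
[ 0.5095 -0.1494  0.2185] [-179.9912   -0.0302   88.752 ] 0.02790296793713938 39.99811828136444
```

View pics/w3.png

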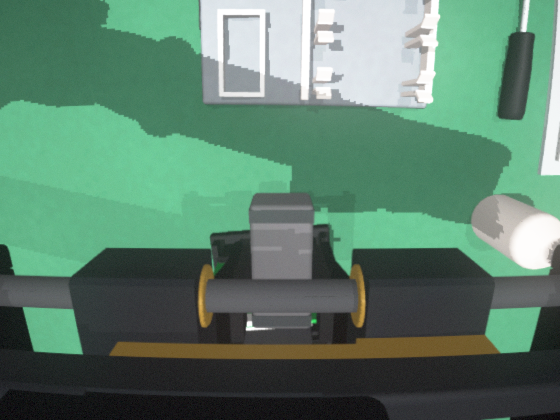

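Run:
```python
from h import *
import pickle
np.set_printoptions(precision=4,suppress=True)
c=pickle.load(open('c3.pkl','rb'))
im=cv2.imread('pics/w3.png')
cv2.imwrite('pics/c3.png',cv2.resize(im[0:125,190:450],None,fx=3,fy=3,interpolation=cv2.INTER_CUBIC))
for n,p,z in [('dockfloor finder',(242.2,54.4),.02),('dockSW',(218,98),.032),('dockSE',(269,98),.032),('dockNW',(219,9),.032),('dockNE',(266,9),.032),('tSW',(203,103),.02),('tSE',(425,106),.02)]:
    print(n,at_z(c,p,z))
```

```text
dockfloor finder [ 0.475  -0.0258  0.02  ]
dockSW [ 0.4519 -0.0654  0.032 ]
dockSE [ 0.4993 -0.0668  0.032 ]
dockNW [0.4571 0.0124 0.032 ]
dockNE [0.499  0.0109 0.032 ]
tSW [ 0.435  -0.0693  0.02  ]
tSE [ 0.651  -0.0762  0.02  ]
```

View pics/c3.png

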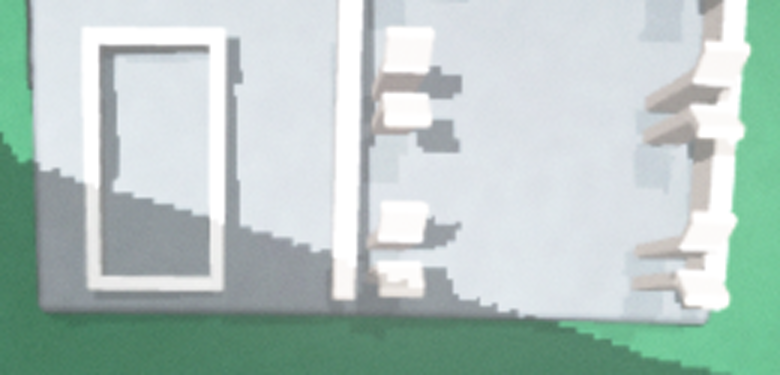

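Run:
```python
from h import *
import pickle
np.set_printoptions(precision=4,suppress=True)
c=pickle.load(open('c3.pkl','rb'))
Q=np.array([at_z(c,p,.032) for p in [(217.7,10),(265,10),(264,97.3),(219.3,96.7)]]);print(Q,Q.mean(0))
def e(a,b): d=b-a; return np.hypot(*d[:2]),np.degrees(np.arctan2(d[1],d[0]))
print(e(Q[3],Q[0]),e(Q[2],Q[1]),e(Q[0],Q[1]),e(Q[3],Q[2]))
a,b=[at_z(c,p,.02) for p in [(203.3,102.7),(425,107.3)]]; print(a,b,e(a,b))
```

```text
[[ 0.4559  0.0116  0.032 ]
 [ 0.4981  0.01    0.032 ]
 [ 0.4947 -0.0661  0.032 ]
 [ 0.4532 -0.0643  0.032 ]] [ 0.4755 -0.0272  0.032 ]
(np.float64(0.07589299280324845), np.float64(87.94863851289807)) (np.float64(0.07619936414243823), np.float64(87.46921374337317)) (np.float64(0.042216403711178296), np.float64(-2.0539071996265417)) (np.float64(0.04157993272424284), np.float64(-2.4724437726771016))
[ 0.4353 -0.069   0.02  ] [ 0.6511 -0.0774  0.02  ] (np.float64(0.2159411267909817), np.float64(-2.2410809813356374))
```

Run:
```python
from h import *
import pickle
np.set_printoptions(precision=4,suppress=True)
c=pickle.load(open('c3.pkl','rb'))
im=cv2.imread('pics/w3.png',0)
print(im[185:222,282].tolist()); print(im[200,240:325].tolist())
for r in (193,195,205,207,209):
  for z in (.205,.231): print(r,z,at_z(c,(282,r),z)-np.array([.5095,-.1495,0]))
for col in (250,313): print(at_z(c,(col,194),.205)-np.array([.5095,-.1495,0]))
```

```text
[151, 151, 152, 152, 151, 153, 150, 138, 106, 91, 91, 93, 92, 91, 92, 91, 91, 94, 94, 99, 107, 123, 129, 137, 131, 106, 104, 105, 102, 104, 105, 103, 100, 104, 104, 103, 99]
[155, 156, 155, 153, 153, 153, 155, 157, 155, 154, 149, 131, 93, 90, 91, 90, 93, 92, 94, 93, 95, 92, 93, 95, 92, 95, 90, 95, 92, 92, 90, 90, 90, 93, 91, 93, 92, 93, 93, 91, 90, 93, 91, 91, 91, 92, 92, 90, 91, 90, 90, 92, 91, 90, 94, 91, 91, 93, 92, 88, 91, 90, 90, 91, 89, 87, 92, 91, 89, 89, 88, 87, 91, 97, 95, 97, 96, 90, 98, 95, 99, 96, 96, 97, 100]
193 0.205 [0.0006 0.0325 0.205 ]
193 0.231 [0.0007 0.0386 0.231 ]
195 0.205 [0.0005 0.0315 0.205 ]
195 0.231 [0.0007 0.0377 0.231 ]
205 0.205 [0.0004 0.0263 0.205 ]
205 0.231 [0.0006 0.0333 0.231 ]
207 0.205 [0.0004 0.0253 0.205 ]
207 0.231 [0.0005 0.0325 0.231 ]
209 0.205 [0.0004 0.0242 0.205 ]
209 0.231 [0.0005 0.0316 0.231 ]
[-0.0154  0.0324  0.205 ]
[0.0159 0.0316 0.205 ]
```

```bash
python3 -m creep '-0.012 0.042 0 -0.9 0;-0.012 0.04 0 0 0;-0.01 0.04 0 0 0;0 0 -0.05 0 0;0 0 -0.05 0 0;0 0 -0.04 0 0;0 0 -0.02 0 0;0 0 0 0 0'; python3 -m creep '0 0 0 0 0;0 0 0 0 0'
```

```text
time_s: 7.82
tool_pos: [0.4738, -0.0284, 0.0573]
tool_rot: [-179.8, 0.0, 87.8]
force: [0.3, -0.4, -0.9]
grip_width: 0.0275
grasp_force: 40.0
time_s: 8.07
tool_pos: [0.4764, -0.0287, 0.0599]
tool_rot: [179.9, -0.0, 87.7]
force: [0.5, -0.4, -1.5]
grip_width: 0.0281
grasp_force: 4.0
```

The grip slackened for a moment, so I'll check the hold.

```bash
python3 -m creep '0 0 0 0 0;0 0 0 0 0;0 0 0 0 0;0 0 0 0 0' 40
python3 - <<'E'
from h import *
np.set_printoptions(precision=4,suppress=True)
o=get_obs(); im,c=snap('wrist','w4.png')
g=im.mean(2); print(g[185:235,282].astype(int).tolist())
print(o['tool_pos'],o['grasp_force'])
E
```

```text
time_s: 8.57
tool_pos: [0.4753, -0.0291, 0.0586]
tool_rot: [180.0, 0.0, 87.7]
force: [-0.7, -1.1, -1.2]
grip_width: 0.0273
grasp_force: 40.0
[97, 100, 98, 99, 99, 98, 94, 80, 66, 61, 61, 60, 63, 61, 62, 60, 60, 63, 61, 64, 73, 80, 84, 87, 87, 68, 67, 69, 68, 64, 64, 66, 67, 69, 68, 69, 66, 70, 82, 95, 93, 99, 98, 94, 96, 97, 96, 95, 95, 83]
[ 0.4753 -0.0291  0.0586] 39.99855995178223
```

View pics/w4.png

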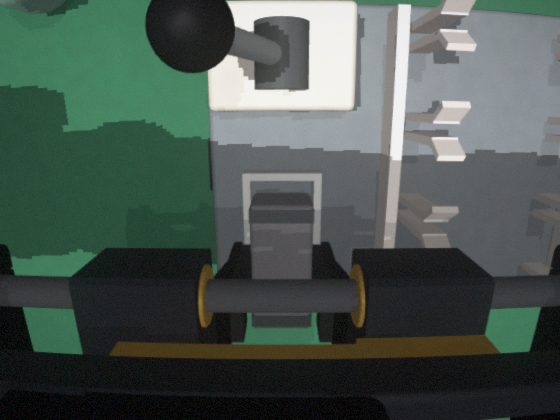

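The battery did not move in the hand and is centred over the dock (walls 243–321, battery 250–313).

```bash
python3 -m creep '0.000 0.001 -0.011 0 0;0 0 -0.011 0 0;0 0 -0.001 0 0;0 0 0 0 0;0 0 0 0 0'
```

```text
time_s: 9.25
tool_pos: [0.4754, -0.0281, 0.0357]
tool_rot: [180.0, 0.0, 87.7]
force: [0.6, -0.1, -1.2]
grip_width: 0.0275
grasp_force: 40.0
```

```bash
python3 -m creep '0 0 0 0 0.05;0 0 0 0 0.05;0 0 0 0 0.05;0 0 0.03 0 0.05;0 0 0.06 0 0.05;0 0 0.06 0 0.05;0 -0.02 0.03 0 0.05'; python3 -m creep '0 -0.05 0 0 0.05;0 -0.05 0 0 0.05;0 0 0 0 0.05'
python3 - <<'E'
from h import *
np.set_printoptions(precision=4,suppress=True)
im,c=snap('wrist','w5.png')
o=get_obs();print(o['tool_pos'])
for x in finder.masks_of('battery','wrist')[:2]:
    k=x['mask'].astype(np.uint8); P=np.array([at_z(c,p,.046)[:2] for p in cv2.findNonZero(k)[:,0].astype(float)],np.float32)*1000
    print(x['p'],x['xy'],cv2.minAreaRect(P))
E
```

```text
time_s: 10.12
tool_pos: [0.4768, -0.0469, 0.2191]
tool_rot: [179.7, -0.1, 87.9]
force: [0.9, -0.7, 0.7]
grip_width: 0.0498
grasp_force: 0.0
time_s: 10.5
tool_pos: [0.4745, -0.1528, 0.2161]
tool_rot: [179.9, 0.1, 87.2]
force: [-0.4, 0.4, -0.1]
grip_width: 0.0498
grasp_force: 0.0
[ 0.4749 -0.1498  0.2157]
0.76 [272.7, 45.5] ((475.05194091796875, -26.637975692749023), (62.21160888671875, 28.808948516845703), 87.74684143066406)
```

View pics/w5.png

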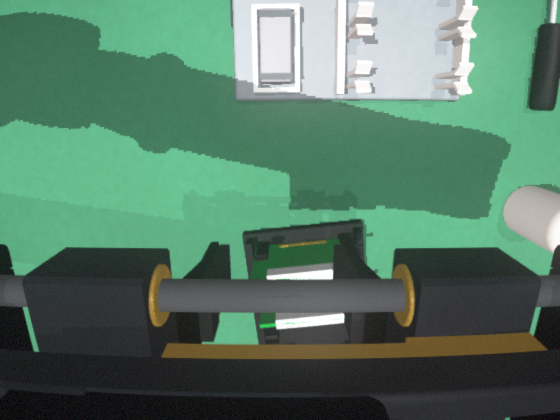

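Battery is lying in the dock at (0.475,−0.0266), yaw 87.7°, matching the dock. The boards are next: turn to yaw ~4° and look at the rack.

```bash
python3 -m creep '-0.008 -0.016 0.004 -10.4 0.03;-0.008 -0.016 0 -10.4 0.03;-0.008 -0.016 0 -10.4 0.03;-0.008 -0.016 0 -10.4 0.03;-0.008 -0.016 0 -10.4 0.03;-0.008 -0.016 0 -10.4 0.03;-0.008 -0.016 0 -10.4 0.03;-0.008 -0.016 0 -10.4 0.03'; python3 -m creep '0 0 0 0 0.03;0 0 0 0 0.03;0 0 0 0 0.03'
python3 - <<'E'
from h import *
import pickle
np.set_printoptions(precision=4,suppress=True)
im,c=snap('wrist','w6.png'); pickle.dump(c,open('c6.pkl','wb'))
o=get_obs();print(o['tool_pos'],o['tool_rot'])
for x in finder.masks_of('board0','wrist')[:5]:
    k=x['mask'].astype(np.uint8); P=np.array([at_z(c,p,.092)[:2] for p in cv2.findNonZero(k)[:,0].astype(float)],np.float32)*1000
    print(x['p'],x['xy'],cv2.minAreaRect(P))
E
```

```text
time_s: 11.6
tool_pos: [0.4118, -0.2746, 0.2194]
tool_rot: [-180.0, -0.0, 4.3]
force: [-0.0, 1.0, -0.3]
grip_width: 0.0298
grasp_force: 0.0
time_s: 11.98
tool_pos: [0.4119, -0.2748, 0.2195]
tool_rot: [-180.0, 0.0, 4.7]
force: [0.3, 0.3, 0.7]
grip_width: 0.0301
grasp_force: 0.0
[ 0.4119 -0.275   0.2195] [-179.9912    0.0029    4.6686]
0.9 [285.7, 84.0] ((498.4547119140625, -266.4478454589844), (97.75362396240234, 9.953625679016113), 4.498835563659668)
0.71 [388.5, 93.7] ((500.492431640625, -348.1582336425781), (98.84810638427734, 26.080787658691406), 4.264451503753662)
0.69 [225.0, 88.4] ((492.9222412109375, -225.25833129882812), (98.27970886230469, 16.420108795166016), 2.690114974975586)
```

View pics/w6.png

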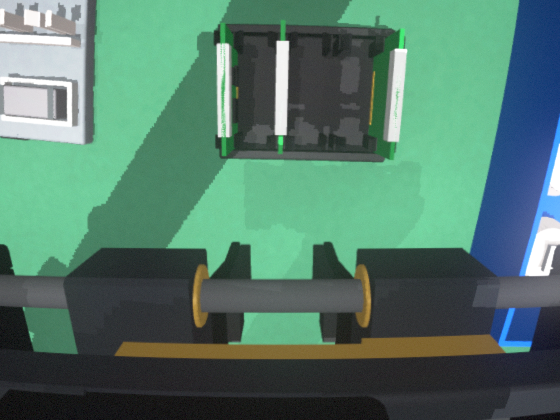

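The rack holds 3 boards, with stiffeners near columns 223, 282 and 397 and rows 41–142. I'll fit the white stiffener tops.

Run:
```python
from h import *
import pickle
c=pickle.load(open('c6.pkl','rb'))
im=cv2.imread('pics/w6.png')
b=(im.min(2)>150).astype(np.uint8); b[:, :205]=0; b[:,420:]=0; b[160:]=0
n,l,s,ce=cv2.connectedComponentsWithStats(b)
for i in range(1,n):
    if s[i,4]<100: continue
    P=np.array([at_z(c,p,.092)[:2] for p in cv2.findNonZero((l==i).astype(np.uint8))[:,0].astype(float)],np.float32)*1000
    print(s[i],cv2.minAreaRect(P))
```

```text
[ 275   41   14   94 1138] ((498.39892578125, -266.22430419921875), (69.5107192993164, 9.275501251220703), 3.386873245239258)
[ 217   43   13   94 1036] ((493.40667724609375, -221.65533447265625), (69.77084350585938, 9.447931289672852), 2.8693089485168457)
[ 387   49   21   93 1154] ((501.0810546875, -356.15936279296875), (70.16471862792969, 10.187360763549805), 3.433912515640259)
```

All three fit 70×9 mm at 45 mm pitch, yaw about 3.3°. I'll measure the tester slots before grasping.

```bash
python3 -m creep '0.014 0.048 0 -2 0.03;0.014 0.048 0 -2 0.03;0.014 0.048 0 -2 0.03;0.014 0.048 0 -0.9 0.03;0.014 0.048 0 0 0.03;0.013 0.045 0 0 0.03;0 0 0 0 0.03;0 0 0 0 0.03'
python3 - <<'E'
from h import *
import pickle
np.set_printoptions(precision=4,suppress=True)
im,c=snap('wrist','w7.png'); pickle.dump(c,open('c7.pkl','wb'))
o=get_obs();print(o['tool_pos'],o['tool_rot'])
print([(x['xy'],x['p']) for x in finder.tip_of('tester','wrist')])
cv2.imwrite('pics/c7.png',cv2.resize(im[0:260,140:420,::-1],None,fx=2.3,fy=2.3,interpolation=cv2.INTER_CUBIC))
E
```

```text
time_s: 13.08
tool_pos: [0.4942, 0.0085, 0.2194]
tool_rot: [179.9, 0.0, -2.4]
force: [0.1, -0.7, -0.2]
grip_width: 0.0302
grasp_force: 0.0
[0.4941 0.0078 0.2195] [179.9668   0.0148  -2.473 ]
[([279.6, 82.3], 0.87)]
```

View pics/c7.png

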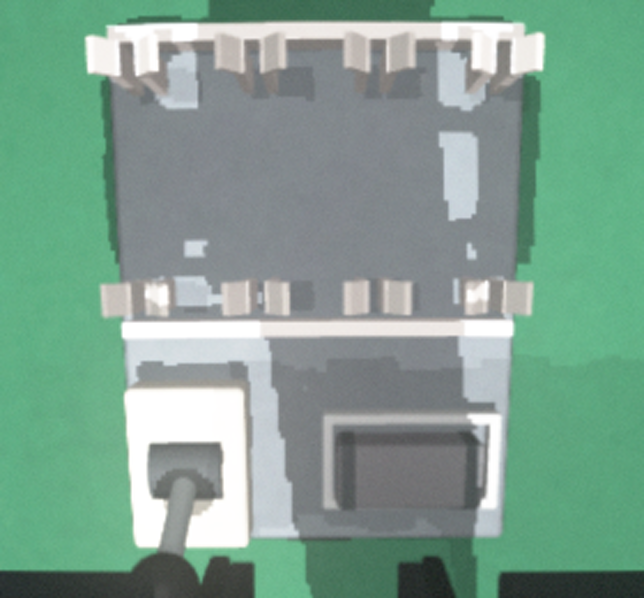

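Run:
```python
from h import *
import pickle
np.set_printoptions(precision=4,suppress=True)
c=pickle.load(open('c7.pkl','rb'))
f=lambda u,v,z: at_z(c,(140+u/2.3,v/2.3),z)
for u in (137.5,257,377,497.5): print(f(u,298,.066))
print('far',f(250.5,45,.068),f(379.5,45,.068))
print('near rib top x',f(317,281,.07),f(317,313,.07),'far',f(317,32,.07),f(317,66,.07))
print('bar near',f(317,319,.03),f(317,319,.026),f(317,336,.03))
print('finder',at_z(c,(279.6,82.3),.02), at_z(c,(279.6,82.3),0))
cs=[f(123,345,.02),f(500,537,.02)];print(cs)
print('dock',[f(*p,.032) for p in [(323,416),(500,412),(502,508),(323,510)]])
o=np.array([.5914,.0100]);th=np.radians(-2.2);R=np.array([[np.cos(th),-np.sin(th)],[np.sin(th),np.cos(th)]])
im=cv2.imread('pics/w7.png')
for y in (-.0675,-.0225,.0225,.0675):
  for x in (-.043,.043):
    p=o+R@[x,y]; print(y,x,(proj(c,[*p,.066])-[140,0])*2.3)
```

```text
[0.5513 0.0773 0.066 ]
[0.5491 0.0326 0.066 ]
[ 0.5473 -0.012   0.066 ]
[ 0.5456 -0.0571  0.066 ]
far [0.6371 0.0297 0.068 ] [ 0.6352 -0.0153  0.068 ]
near rib top x [0.5545 0.01   0.07  ] [0.5429 0.0105 0.07  ] far [0.6399 0.0063 0.07  ] [0.6286 0.0068 0.07  ]
bar near [0.5374 0.0111 0.03  ] [0.5371 0.0111 0.026 ] [0.5304 0.0114 0.03  ]
finder [0.59   0.0071 0.02  ] [0.5913 0.0072 0.    ]
[array([0.5293, 0.0958, 0.02  ]), array([ 0.4341, -0.0688,  0.02  ])]
dock [array([0.4966, 0.0103, 0.032 ]), array([ 0.4952, -0.0654,  0.032 ]), array([ 0.4521, -0.0669,  0.032 ]), array([0.4545, 0.012 , 0.032 ])]
-0.0675 -0.043 [494.1583 297.5489]
-0.0675 0.043 [502.9948  52.886 ]
-0.0225 -0.043 [373.8232 297.2954]
-0.0225 0.043 [375.8699  51.4547]
0.0225 -0.043 [252.8851 297.7549]
0.0225 0.043 [247.9904  52.0387]
0.0675 -0.043 [132.786  298.9231]
0.0675 0.043 [121.1751  54.6333]
```

Slot pitch measures 45 mm, as it should. The tester origin is at (0.5912, 0.0087), yaw −2.1°. Next is board A.

```bash
python3 -m creep '0 -0.046 0 2 0.03;0 -0.046 0 2 0.03;0 -0.046 0 1.8 0.03;0 -0.046 0 0 0.03;-0.001 -0.046 0 0 0.03;0 0 -0.04 0 0.03;0 0 -0.04 0 0.03;0 0 0 0 0.03'; python3 -m creep '0 0 0 0 0.03;0 0 0 0 0.03'
```

```text
time_s: 14.18
tool_pos: [0.4904, -0.2213, 0.1373]
tool_rot: [-179.9, 0.3, 3.3]
force: [0.4, -0.7, 0.7]
grip_width: 0.0302
grasp_force: 0.0
time_s: 14.42
tool_pos: [0.4945, -0.2217, 0.1416]
tool_rot: [180.0, -0.2, 3.4]
force: [0.7, 0.5, 0.5]
grip_width: 0.03
grasp_force: 0.0
```

```bash
python3 -m creep '0 0 -0.03 0 0.03;0 0 -0.03 0 0.03;0 0 -0.011 0 0.03;0 0 0 0 0.03;0 0 0 0 0;0 0 0 0 0;0 0 0 0 0;0 0 0 0 0' 40; python3 -m creep '0 0 0.03 0 0;0 0 0.04 0 0;0 0 0.04 0 0;0 0 0.03 0 0;0 0 0 0 0;0 0 0 0 0'
```

```text
time_s: 15.42
tool_pos: [0.4938, -0.2215, 0.0693]
tool_rot: [180.0, -0.1, 3.4]
force: [-0.7, -0.8, 3.1]
grip_width: 0.0086
grasp_force: 39.9
time_s: 16.18
tool_pos: [0.4926, -0.2205, 0.2073]
tool_rot: [-180.0, 0.1, 3.4]
force: [-0.1, 0.6, -1.3]
grip_width: 0.0086
grasp_force: 39.9
```

```bash
python3 -m creep '0.024 0.041 0 -1.5 0;0.024 0.041 0 -2 0;0.024 0.041 0 -2 0;0.023 0.04 0 0 0;0 0 -0.03 0 0;0 0 -0.04 0 0;0 0 0 0 0;0 0 0 0 0'; python3 -m creep '0 0 0 0 0;0 0 0 0 0'; python3 -c "
from h import *
for i in range(3): snap('wrist','w8.png'); o=get_obs(); print(o['tool_pos'],o['tool_rot'])"
```

```text
time_s: 17.18
tool_pos: [0.5884, -0.0584, 0.1389]
tool_rot: [180.0, 0.0, -2.1]
force: [0.2, 0.4, -0.4]
grip_width: 0.0083
grasp_force: 39.9
time_s: 17.42
tool_pos: [0.5891, -0.0582, 0.1399]
tool_rot: [-180.0, -0.1, -2.1]
force: [-0.3, -0.1, -1.3]
grip_width: 0.0086
grasp_force: 39.9
[ 0.58891713 -0.05813895  0.13968003] [-1.79981639e+02 -1.01683077e-01 -2.11452576e+00]
[ 0.58873755 -0.05807817  0.13942509] [-1.79981868e+02 -7.63467844e-02 -2.11184843e+00]
[ 0.58863473 -0.05802584  0.13920352] [-1.79986552e+02 -5.72363175e-02 -2.10864717e+00]
```

View pics/w8.png

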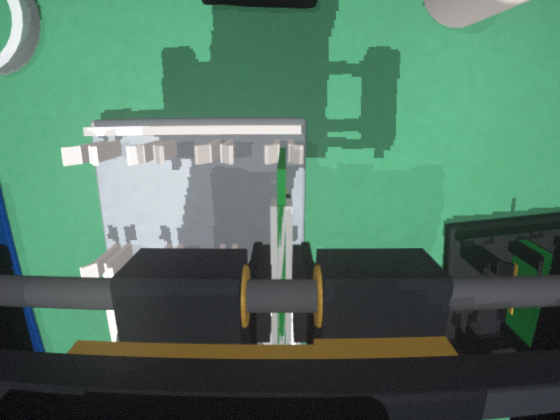

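The board's lower end at (283,150) is over the last slot, between the flares at 265–303. I'll lower it in.

```bash
python3 -m creep '0 -0.0008 -0.01 0 0;0 0 -0.015 0 0;0 0 -0.01 0 0;0 0 0 0 0'; python3 -m creep '0 0 -0.01 0 0;0 0 -0.01 0 0;0 0 -0.006 0 0;0 0 0 0 0;0 0 0 0 0'
```

```text
time_s: 18.08
tool_pos: [0.5872, -0.0588, 0.102]
tool_rot: [180.0, 0.2, -2.1]
force: [-0.9, 0.6, -1.4]
grip_width: 0.0083
grasp_force: 39.9
time_s: 18.7
tool_pos: [0.5883, -0.0588, 0.0774]
tool_rot: [180.0, -0.0, -2.1]
force: [0.5, -0.8, -1.6]
grip_width: 0.0084
grasp_force: 40.0
```

```bash
python3 -m creep '0 0 -0.002 0 0;0 0 0 0 0;0 0 0 0 0'; python3 -m creep '0 0 0 0 0.028;0 0 0 0 0.028;0 0 0 0 0.028;0 0 0.04 0 0.028;0 0 0.05 0 0.028;0 0 0.05 0 0.03;0 0 0 0 0.03'
```

```text
time_s: 19.08
tool_pos: [0.5885, -0.0589, 0.0772]
tool_rot: [-180.0, -0.0, -2.1]
force: [-4.0, 0.7, 8.8]
grip_width: 0.0088
grasp_force: 40.0
time_s: 19.95
tool_pos: [0.591, -0.0594, 0.22]
tool_rot: [-180.0, -0.5, -2.1]
force: [-0.1, -0.3, -0.3]
grip_width: 0.0301
grasp_force: 0.0
```

```bash
python3 -m creep '-0.018 -0.041 0 1.5 0.03;-0.018 -0.041 0 2 0.03;-0.018 -0.042 0 2 0.03;-0.018 -0.042 0 0 0.03;-0.018 -0.041 0 0 0.03;0 0 -0.04 0 0.03;0 0 -0.035 0 0.03;0 0 0 0 0.03'; python3 -m creep '0 0 0 0 0.03;0 0 0 0 0.03'
```

```text
time_s: 20.95
tool_pos: [0.4957, -0.2646, 0.1372]
tool_rot: [-179.9, 0.4, 3.4]
force: [-0.8, -0.0, 0.1]
grip_width: 0.0301
grasp_force: 0.0
time_s: 21.2
tool_pos: [0.4993, -0.2662, 0.1421]
tool_rot: [179.9, -0.1, 3.4]
force: [0.1, 0.2, 0.4]
grip_width: 0.0296
grasp_force: 0.0
```

```bash
python3 -m creep '0 0 -0.03 0 0.03;0 0 -0.03 0 0.03;0 0 -0.012 0 0.03;0 0 0 0 0.03;0 0 0 0 0;0 0 0 0 0;0 0 0 0 0;0 0 0 0 0' 40; python3 -m creep '0 0 0.03 0 0;0 0 0.04 0 0;0 0 0.04 0 0;0 0 0.03 0 0;0 0 0 0 0;0 0 0 0 0'
```

```text
time_s: 22.2
tool_pos: [0.4988, -0.2664, 0.0693]
tool_rot: [179.9, -0.1, 3.4]
force: [-0.0, -0.8, 3.5]
grip_width: 0.0085
grasp_force: 39.9
time_s: 22.95
tool_pos: [0.4976, -0.2653, 0.2073]
tool_rot: [-179.9, 0.1, 3.4]
force: [-0.5, 0.5, -1.7]
grip_width: 0.0086
grasp_force: 39.9
```

```bash
python3 -m creep '0.014 0.048 0.01 -1.5 0;0.014 0.049 0 -2 0;0.014 0.049 0 -2 0;0.014 0.049 0 0 0;0.014 0.049 0 0 0;0.013 0.049 0 0 0;0.0122 0.0492 0 0 0;0 0 0 0 0'; python3 -m creep '0 0 -0.04 0 0;0 0 -0.04 0 0;0 0 0 0 0;0 0 0 0 0;0 0 0 0 0'
```

```text
time_s: 23.95
tool_pos: [0.5924, 0.0829, 0.2155]
tool_rot: [-180.0, 0.3, -1.6]
force: [-0.2, -0.2, -1.6]
grip_width: 0.0088
grasp_force: 39.9
time_s: 24.58
tool_pos: [0.5947, 0.0762, 0.1405]
tool_rot: [-180.0, -0.2, -2.1]
force: [0.0, -0.6, -1.7]
grip_width: 0.0085
grasp_force: 39.9
```

```bash
python3 -m creep '0 0 -0.01 0 0;0 0 -0.015 0 0;0 0 -0.01 0 0;0 0 0 0 0;0 0 0 0 0'; python3 -m creep '0 0 -0.01 0 0;0 0 -0.01 0 0;0 0 -0.006 0 0;0 0 -0.002 0 0;0 0 0 0 0;0 0 0 0 0'
```

```text
time_s: 25.2
tool_pos: [0.5937, 0.0763, 0.1037]
tool_rot: [180.0, -0.0, -2.1]
force: [0.0, -0.0, -0.9]
grip_width: 0.0084
grasp_force: 39.9
time_s: 25.95
tool_pos: [0.5931, 0.0763, 0.0773]
tool_rot: [-180.0, 0.1, -2.1]
force: [-6.6, -0.6, 12.5]
grip_width: 0.0086
grasp_force: 40.0
```

```bash
python3 -m creep '0 0 0 0 0.028;0 0 0 0 0.028;0 0 0 0 0.028;0 0 0.04 0 0.028;0 0 0.05 0 0.028;0 0 0.05 0 0.03;-0.012 -0.054 0 0 0.03;-0.012 -0.054 0 1.5 0.03'; python3 -m creep '-0.012 -0.054 0 2 0.03;-0.012 -0.054 0 2 0.03;-0.012 -0.054 0 0 0.03;-0.012 -0.054 0 0 0.03;-0.011 -0.054 0 0 0.03;-0.01 -0.054 0 0 0.03;0 0 -0.04 0 0.03;0 0 -0.035 0 0.03'; python3 -m creep '0 0 0 0 0.03;0 0 0 0 0.03'
```

```text
time_s: 26.95
tool_pos: [0.5697, -0.0324, 0.2162]
tool_rot: [180.0, -0.1, -0.5]
force: [0.8, -0.4, 0.2]
grip_width: 0.0298
grasp_force: 0.0
time_s: 27.95
tool_pos: [0.4999, -0.3568, 0.1394]
tool_rot: [180.0, 0.0, 3.3]
force: [0.7, -0.0, -0.0]
grip_width: 0.0298
grasp_force: 0.0
time_s: 28.2
tool_pos: [0.5012, -0.3561, 0.1418]
tool_rot: [179.9, -0.1, 3.4]
force: [0.5, -0.3, 0.5]
grip_width: 0.0301
grasp_force: 0.0
```

```bash
python3 -m creep '0 0 -0.03 0 0.03;0 0 -0.03 0 0.03;0 0 -0.012 0 0.03;0 0 0 0 0.03;0 0 0 0 0;0 0 0 0 0;0 0 0 0 0;0 0 0 0 0' 40; python3 -m creep '0 0 0.03 0 0;0 0 0.04 0 0;0 0 0.04 0 0;0 0 0.04 0 0;0 0 0 0 0;0 0 0 0 0'
```

```text
time_s: 29.2
tool_pos: [0.5009, -0.3563, 0.0693]
tool_rot: [179.9, -0.1, 3.4]
force: [0.3, 0.3, 2.7]
grip_width: 0.0089
grasp_force: 40.0
time_s: 29.95
tool_pos: [0.5001, -0.3551, 0.2176]
tool_rot: [-179.9, 0.1, 3.4]
force: [0.2, 0.4, -0.9]
grip_width: 0.0087
grasp_force: 40.0
```

```bash
python3 -m creep '0.012 0.048 0 -1.5 0;0.012 0.048 0 -2 0;0.012 0.048 0 -2 0;0.011 0.048 0 0 0;0.011 0.049 0 0 0;0.011 0.049 0 0 0;0.011 0.049 0 0 0;0.011 0.0484 0 0 0'; python3 -m creep '0 0 0 0 0;0 0 -0.04 0 0;0 0 -0.04 0 0;0 0 0 0 0;0 0 0 0 0;0 0 0 0 0'
```

```text
time_s: 30.95
tool_pos: [0.5905, 0.0336, 0.2166]
tool_rot: [180.0, 0.2, -2.1]
force: [-0.4, 0.0, -0.8]
grip_width: 0.0087
grasp_force: 40.0
time_s: 31.7
tool_pos: [0.5927, 0.0314, 0.1404]
tool_rot: [-180.0, -0.2, -2.1]
force: [-0.6, -0.0, -1.3]
grip_width: 0.0084
grasp_force: 40.0
```

```bash
python3 -m creep '0 0 -0.01 0 0;0 0 -0.015 0 0;0 0 -0.01 0 0;0 0 0 0 0;0 0 0 0 0'; python3 -m creep '0 0 -0.01 0 0;0 0 -0.01 0 0;0 0 -0.006 0 0;0 0 -0.002 0 0;0 0 0 0 0;0 0 0 0 0'
```

```text
time_s: 32.33
tool_pos: [0.5917, 0.0317, 0.1037]
tool_rot: [180.0, -0.0, -2.1]
force: [0.2, 0.2, 0.3]
grip_width: 0.0086
grasp_force: 40.0
time_s: 33.08
tool_pos: [0.591, 0.0316, 0.0773]
tool_rot: [-180.0, 0.1, -2.1]
force: [-6.9, -0.3, 13.2]
grip_width: 0.0088
grasp_force: 40.0
```

```bash
python3 -m creep '0 0 0 0 0.028;0 0 0 0 0.028;0 0 0 0 0.028;0 0 0.04 0 0.028;0 0 0.05 0 0.028;0 0 0.05 0 0.05;-0.05 -0.02 0 0 0.05;-0.05 0 0 0 0.05'; python3 -m creep '-0.03 0 0.02 0 0.05;-0.02 0 0 0 0.05;0 0 0 0 0.05;0 0 0 0 0.05'
python3 - <<'E'
from h import *
import pickle,copy
np.set_printoptions(precision=4,suppress=True)
im,c=snap('wrist','w9.png')
o=get_obs();print(o['tool_pos'],o['tool_rot'])
for t,z in (('battery',.046),('board0',.1)):
  for x in finder.masks_of(t,'wrist')[:4]:
    k=x['mask'].astype(np.uint8); P=np.array([at_z(c,p,z)[:2] for p in cv2.findNonZero(k)[:,0].astype(float)],np.float32)*1000
    print(t,x['p'],x['xy'],cv2.minAreaRect(P))
print([(x['xy'],x['p']) for x in finder.tip_of('lever_tip','wrist')])
c3=pickle.load(open('c3.pkl','rb'))
def T(p,yaw):
    M=np.eye(4);a=np.radians(yaw);M[:3,:3]=np.array([[np.cos(a),-np.sin(a),0],[np.sin(a),np.cos(a),0],[0,0,1]])@np.diag([1,-1,-1]);M[:3,3]=p;return M
X=np.array(c3['extrinsics'])@T([.5095,-.1494,.2185],88.75)
def at(p,yaw):
    d=dict(c3); d['extrinsics']=X@np.linalg.inv(T(p,yaw)); return d
c2=at([.4793,.0498,.2184],88.69);c4=at([.4753,-.0291,.0586],87.7)
print('ball',tri([(c2,(246,180)),(c4,(191,30))]))
p=tri([(c2,(246,180)),(c4,(191,30))]);print(proj(c2,p),proj(c4,p))
th=np.radians(-2.1);q=np.array([.5912,.0087])+np.array([[np.cos(th),-np.sin(th)],[np.sin(th),np.cos(th)]])@[-.1486,.055]
print('expected',q)
E
```

```text
time_s: 34.08
tool_pos: [0.4909, 0.0097, 0.2159]
tool_rot: [179.9, -0.1, -2.3]
force: [-1.1, 0.1, 0.3]
grip_width: 0.0473
grasp_force: 0.0
time_s: 34.58
tool_pos: [0.4421, 0.0117, 0.2355]
tool_rot: [180.0, -0.0, -2.1]
force: [0.5, -0.8, 0.8]
grip_width: 0.0498
grasp_force: 0.0
[0.4421 0.0116 0.2354] [179.9587  -0.0002  -2.1329]
battery 0.84 [315.8, 149.7] ((473.6189880371094, -24.223730087280273), (60.8452033996582, 29.953857421875), 88.05581665039062)
board0 0.87 [246.2, 36.7] ((566.1229248046875, 31.70343017578125), (12.398604393005371, 59.1256217956543), 87.2460708618164)
board0 0.68 [359.7, 35.5] ((562.8715209960938, -51.72227096557617), (20.385149002075195, 60.871498107910156), 89.72225189208984)
board0 0.6 [201.0, 36.1] ((567.4791870117188, 72.40140533447266), (21.715667724609375, 61.022621154785156), 86.84758758544922)
[([210.1, 183.9], 0.78)]
ball [0.4514 0.0691 0.1022]
[245.8265 180.0612] [191.4432  29.8455]
expected [0.4447 0.0691]
```

View pics/w9.png

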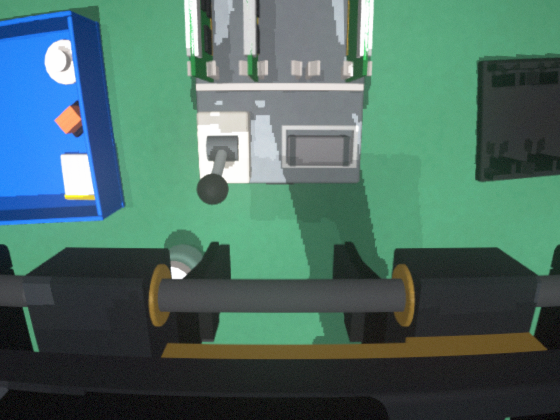

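The picture shows the rack empty, three boards standing, the battery inside the dock, and the lever ball at (212,188) still off. I'll grip the ball lightly and carry it over its arc.

```bash
python3 -m creep '0.004 0.03 0 0 0.05;0.003 0.0275 0 0 0.05;0 0 -0.05 0 0.05;0 0 -0.05 0 0.05;0 0 -0.03 0 0.05;0 0 -0.02 0 0.05;0 0 0 0 0.05;0 0 0 0 0.05'; python3 -c "
from h import *
import numpy as np
im,c=snap('wrist','w10.png'); print(get_obs()['tool_pos'])
c['extrinsics']"; python3 -m creep '0 0 0 0 0;0 0 0 0 0;0 0 0 0 0;0 0 0 0 0' 12
```

```text
time_s: 35.78
tool_pos: [0.4493, 0.0693, 0.0863]
tool_rot: [180.0, -0.1, -2.1]
force: [-0.3, 0.3, 0.1]
grip_width: 0.0497
grasp_force: 0.0
[0.44947848 0.06939207 0.08653889]
time_s: 36.33
tool_pos: [0.4486, 0.0685, 0.0858]
tool_rot: [179.9, -0.0, -2.1]
force: [-0.8, -2.1, 1.9]
grip_width: 0.0249
grasp_force: 12.0
```

```bash
python3 -m creep '0.01 0 0.004 0 0;0.01 -0.0004 0.002 0 0;0.01 -0.0004 0.0007 0 0;0.01 -0.0004 -0.0007 0 0;0.01 -0.0004 -0.002 0 0;0.01 -0.0004 -0.004 0 0;0 0 0 0 0'; python3 -m creep '0.005 0 -0.003 0 0;0 0 0 0 0;0 0 0 0 0'
```

```text
time_s: 37.2
tool_pos: [0.5084, 0.0663, 0.0845]
tool_rot: [179.9, 0.1, -2.2]
force: [-1.8, -5.0, -4.9]
grip_width: 0.025
grasp_force: 12.0
time_s: 37.58
tool_pos: [0.5121, 0.0662, 0.0824]
tool_rot: [179.9, 0.2, -2.1]
force: [-4.4, -5.5, 0.6]
grip_width: 0.0247
grasp_force: 12.0
```

```bash
python3 -m creep '0.003 0 -0.002 0 0;0 0 0 0 0;0 0 0 0 0'
```

```text
time_s: 37.95
tool_pos: [0.5146, 0.0661, 0.0807]
tool_rot: [179.9, 0.3, -2.1]
force: [-7.0, -5.8, 3.4]
grip_width: 0.0243
grasp_force: 11.7
```

```bash
python3 -m creep '0 0 0 0 0.05;0 0 0 0 0.05;0 0 0 0 0.05;0 0 0.05 0 0.05;0 0 0.05 0 0.05;0 0 0.05 0 0.05;-0.03 -0.03 0 0 0.05;-0.035 -0.025 0 0 0.05'; python3 -m creep '0 0 0 0 0.05;0 0 0 0 0.05'
python3 - <<'E'
from h import *
np.set_printoptions(precision=4,suppress=True)
im,c=snap('wrist','w11.png'); print(get_obs()['tool_pos'])
for x in finder.tip_of('lever_tip','wrist')[:2]: print(x, at_z(c,x['xy'],.1034))
th=np.radians(-2.1);R=np.array([[np.cos(th),-np.sin(th)],[np.sin(th),np.cos(th)]])
for a in (.85,1.0):
  q=np.array([.5912,.0087])+R@[-.115+.07*np.sin(a-.5),.055]; print(a,q,proj(c,[*q,.042+.07*np.cos(a-.5)]))
for x in finder.masks_of('battery','wrist')[:1]: print(x['xy'],x['p'])
E
```

```text
time_s: 38.95
tool_pos: [0.4519, 0.0118, 0.2317]
tool_rot: [-180.0, -0.2, -2.1]
force: [0.6, -0.3, 0.9]
grip_width: 0.05
grasp_force: 0.0
time_s: 39.2
tool_pos: [0.4522, 0.0132, 0.2311]
tool_rot: [-179.9, -0.1, -2.1]
force: [-0.1, -0.2, -1.0]
grip_width: 0.0504
grasp_force: 0.0
[0.4522 0.0132 0.2309]
{'xy': [210.5, 124.4], 'p': 0.9} [0.5141 0.0681 0.1034]
0.85 [0.5023 0.067 ] [212.015  139.9458]
1.0 [0.5118 0.0666] [212.5184 127.2685]
[319.8, 162.1] 0.86
```

View pics/w11.png

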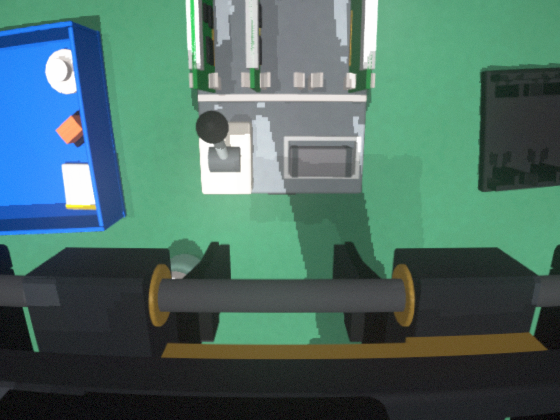

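The ball is at (212,127), which matches lever 1.0. The boards and battery are in place, so I'm handing in.

```bash
python3 -c "
from cell import ticket
print(ticket.sign_off())"
```

```text
the job is handed in; nothing more can be done
None
```

I handed the job in with all three boards seated in tester slots, the battery flat in the dock and the lever fully over; sign-off returned no verdict, so I don't know how it was judged.

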